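# Load axle spacers into the tube magazines

## Task

Load the four plain round spacers into the two clear tube magazines: the two thin ones in the narrow tube and the two thick ones in the wide tube, in each tube the long spacer at the bottom and the short one on top of it, all slid fully down. Do not shift or knock over the flanged bushing, the hexagonal standoff or the phone.

Things in the scene. Friction and masses are not known exactly. Their poses are not given: they have to be found in the camera images.
- thin_long: thin long spacer: plain round turned aluminium cylinder with smooth sides, 24 mm diameter, 54 mm long, with a dark 10 mm bore mark in each end face; loose, about 55 g, standing on end on the table at the start. Origin at its centre (27 mm above its underside), z along its axis.
- thin_short: thin short spacer: plain round turned aluminium cylinder with smooth sides, 24 mm diameter, 34 mm long, with a dark 10 mm bore mark in each end face; loose, about 35 g, standing on end on the table at the start. Origin at its centre (17 mm above its underside), z along its axis.
- thick_long: thick long spacer: plain round turned aluminium cylinder with smooth sides, 36 mm diameter, 60 mm long, with a dark 16 mm bore mark in each end face; loose, about 130 g, standing on end on the table at the start. Origin at its centre (30 mm above its underside), z along its axis.
- thick_short: thick short spacer: plain round turned aluminium cylinder with smooth sides, 36 mm diameter, 38 mm long, with a dark 16 mm bore mark in each end face; loose, about 85 g, standing on end on the table at the start. Origin at its centre (19 mm above its underside), z along its axis.
- narrow_tube: narrow fixed tube magazine: upright clear (whitish) tube, bore 31 mm, wall 4 mm, on a round dark foot (96 mm wide, 10 mm thick: its top is the bore's floor). Origin: centre of the foot's underside, z up. Straight to 100 mm above the table, then a funnel to the rim at 112 mm (47 mm inside, 55 outside). thin spacers let go in its mouth slide down; seated centres are 37 mm (long) and 81 mm (short) above the table.
- wide_tube: wide fixed tube magazine: upright clear (whitish) tube, bore 43 mm, wall 4 mm, on a round dark foot (96 mm wide, 10 mm thick: its top is the bore's floor). Origin: centre of the foot's underside, z up. Straight to 100 mm above the table, then a funnel to the rim at 112 mm (59 mm inside, 67 outside). thick spacers let go in its mouth slide down; seated centres are 40 mm (long) and 89 mm (short) above the table.
- flanged: flanged aluminium bushing, not a plain spacer, to be left alone: 52 mm flange 7 mm thick at the bottom, 30 mm body above, 40 mm tall in all; loose, standing among the spacers. Origin at the centre of its underside, z up.
- hex: hexagonal aluminium standoff, not a plain spacer, to be left alone: 30 mm across flats (35 mm across corners), 46 mm tall; loose, standing among the spacers. Origin at the centre of its underside, z up.
- phone: black phone lying flat, 72 x 148 x 9 mm, beyond the spacers, to be left alone. Origin at the centre of its underside, y along its length.
There are look-alikes about, which are no part of the job. What is shaped like the thin_long but blue or green is not meant.

How it is judged:
By the outcome, as a careful person would: the job done as asked, in the order asked, and still so for the second after the job is handed in, with the robot touching nothing.
It also fails if it takes over 102 s, if anything falls off the work surface, if the arm or the gripper's body presses on something with over 40 N, if the wrist force passes 120 N, or if a joint passes its speed limit or range.

## Robot

A 6-joint arm with a two-finger parallel gripper is mounted at the origin on the work surface. World frame = base frame: x ahead of the robot, y to its left, z up, the work surface at z = 0. Lengths are in m, angles in degrees, forces in N, time in s.
With the tool pointing down it reaches from about 0.4 to 0.825 m from the base axis. Payload 7 kg.
Tool frame: the origin (TCP) lies at the very end of the fingers, on their centre line; the grasp point (between the pads) lies 19 mm behind it (ctrl.grip_depth is the distance from the TCP to the grasp point, in m); z points along the fingers, y is the line along which they close (so a half turn about z gives the same grasp; the last joint's range is limited). The gripper opens to 88 mm and grips with 3 to 60 N. Pads are 19 mm wide; open, the fingers measure 130 mm over their backs; the gripper's body (78 mm by 193 mm) begins 47 mm behind the grasp point.
Start: joints at [-60.212, 20.546, 0.682, 0, -70.136, -16.507], TCP at [0.155, -0.657, 0.227] pointing down, gripper open.
Joint ranges: [-176.03, 176.03], [-82.01, 121.73], [-58.28, 71.71], [-173.87, 95.51], [-174.79, -0.11], [-173.66, 173.66]. Speed limits (degrees/s): [136.94, 136.94, 172.46, 180, 180, 180].

## Interface

Orientations are given as [roll, pitch, yaw] about the fixed x, y, z axes, in that order (R = Rz(yaw) Ry(pitch) Rx(roll)).
In Python, from plant import get_obs, eyes, ctrl, spotter gives the robot as it stands.
- The arm moves only by the shell command python3 -m crank 'ROWS'. ROWS is JSON, one flat list of numbers, 7 for each row, row after row: the turn, a rotation vector about the tool's x, y, z in rad, then the shift along the tool's x, y, z in mm, then the opening, from 0 (shut) to 1 (fully open). A call has 1 to 5 rows; each row shifts and turns the commanded pose from where the row before left it, along the tool's axes as they then stand; what a row does not reach is not made up. A row lasts 1/8 s, in which the tool goes at most 62.5 mm and 10.7 degrees, less where a joint would pass 70% of its speed; a pose out of reach is approached as far as the arm can. A call is refused whole if a number of a shift passes 62.5 or a number of a turn 0.188, either way. A call with a gripper value outside its range is refused whole. The fingers move at their own pace and stop on an object; the grip force is fixed at half the most. Time passes only in rows, so rows that do not move let the fingers close. It gives the time, the measured TCP pose, the force, the opening and the grip force at its end, in the units of the state.
- get_obs(): the state, without advancing time (a new reading comes with each control period).
- eyes.snapshot(name): name is "side" or "top" or "wrist"; returns the picture (420x560x3 uint8, blue, green, red); there is no depth.
- eyes.camera_model(name): a dict with "fx", "fy", "cx", "cy" (pixels), "D" ([k1, k2, p1, p2, k3] as OpenCV has them; the pictures are not rectified), "extrinsics" (4x4, takes a point from camera to world coordinates). Camera axes: x right, y down, z forward; pixel columns grow to the right and rows downward; lengths in m; the calibration is good to about 2 mm. A picture is of the moment at which its call begins: read the wrist's pose just before it. camera_model takes no time and is no camera call; for the wrist camera it gives the pose at the moment of the call.
- ctrl.close_job(): hands the job in; it is judged then, once.
Trained networks look in the newest picture that a camera, given by its name, has taken for a name from the list of things; names that differ only in an ending like _2 or _b are one class to them, and where a whole thing is asked for, a point or a joint stands for the part that bears it (a point fixed in the world has none). Each returns a list of dicts, best first, with "p" (0 to 1); they miss things now and then, are a little off and sometimes report something else, mostly with a low value. They report only what shows in the picture. A call takes as long as a camera call. They do not tell look-alikes from the thing itself.
- spotter.outline_of(camera, target): "region" (420x560 bool, what is visible of it) and "rect" ([left, top, width, height] in pixels, round what is visible of it).
- spotter.place_of(camera, target): "location" ([column, row] in pixels: a listed point, or the origin of a listed thing).
The state is a dict: "clock": time; "joint_pos": joint angles; "qvel": joint speeds; "tau": joint torques, N m; "tool_pos": TCP position; "orientation": TCP orientation; "force": force on the tool from outside, world axes, zero at the start; "moment": the same for the moment, N m; "opening": finger opening in m; "gripper_force": force on a finger pad.
Only numpy, scipy, OpenCV 4.12 (cv2) and the standard library are available. Lean on these libraries where they do the work, as an engineer would, in place of code of your own. Each camera call takes 0.05 s, during which the arm holds its last target. There are 200 camera calls.

## Working session

There is one attempt and no reset: what is moved stays moved. The work goes in short steps, Python scripts to look and compute and a shell command to move; the robot and the scene stay as the last step left them, time stands still between calls to the robot, and variables do not carry over. Pictures are saved under pics/ and viewed, at most 15 in all, crops included, and the job is handed in when it is done.

```bash
mkdir -p pics; ls; cat > h.py <<'E'
import numpy as np, cv2
from plant import get_obs, eyes, ctrl, spotter
from scipy.spatial.transform import Rotation as R
def ray(cam,px,z,m=None):
    m=m or eyes.camera_model(cam)
    K=np.array([[m['fx'],0,m['cx']],[0,m['fy'],m['cy']],[0,0,1]])
    u=cv2.undistortPoints(np.array([[px]],float),K,np.array(m['D']))[0,0]
    T=np.array(m['extrinsics']); d=T[:3,:3]@[u[0],u[1],1]; o=T[:3,3]
    return o+d*(z-o[2])/d[2]
def proj(cam,P,m=None):
    m=m or eyes.camera_model(cam)
    K=np.array([[m['fx'],0,m['cx']],[0,m['fy'],m['cy']],[0,0,1]])
    T=np.linalg.inv(np.array(m['extrinsics']))
    return cv2.projectPoints(np.array(P,float).reshape(-1,1,3),cv2.Rodrigues(T[:3,:3])[0],T[:3,3],K,np.array(m['D']))[0][:,0]
E
python3 - <<'E'
from h import *
Z=dict(thin_long=.027,thin_short=.017,thick_long=.03,thick_short=.019,narrow_tube=0,wide_tube=0,flanged=0,hex=0,phone=0)
for c in ['top','side']:
    cv2.imwrite(f'pics/{c}0.png',eyes.snapshot(c))
    print(c,np.round(np.array(eyes.camera_model(c)['extrinsics'])[:3,3],3))
    for n,z in Z.items():
        for d in spotter.place_of(c,n)[:4]:
            print(n,round(d['p'],2),np.round(d['location']),np.round(ray(c,d['location'],z),4)[:2])
o=get_obs(); print(o['tool_pos'],o['orientation'],o['opening'],o['clock'])
E
```

```text
pics
top [0.396 0.021 0.838]
thin_long 0.72 [364. 248.] [ 0.4711 -0.1587]
thin_long 0.5 [318. 284.] [ 0.4004 -0.0642]
thin_long 0.48 [336. 253.] [ 0.4611 -0.1028]
thin_short 0.57 [278. 259.] [0.452  0.0135]
thick_long 0.77 [212. 249.] [0.4713 0.1417]
thick_short 0.78 [290. 190.] [ 0.5924 -0.0134]
narrow_tube 0.66 [133. 203.] [0.573  0.3135]
wide_tube 0.93 [427. 240.] [ 0.488  -0.2977]
flanged 0.76 [219. 195.] [0.5865 0.1331]
hex 0.8 [333. 189.] [ 0.5975 -0.1045]
phone 0.57 [272. 143.] [0.6999 0.0228]
side [ 0.1   -0.576  0.68 ]
thin_long 0.84 [237. 267.] [ 0.4007 -0.0609]
thin_long 0.54 [301. 283.] [ 0.4695 -0.1598]
thin_short 0.78 [239. 240.] [0.4463 0.0034]
thick_long 0.61 [214. 194.] [0.4709 0.1363]
thick_short 0.74 [308. 212.] [ 0.6027 -0.0151]
narrow_tube 0.83 [212. 153.] [0.5685 0.3105]
wide_tube 0.64 [357. 337.] [ 0.4862 -0.2886]
flanged 0.89 [258. 185.] [0.5878 0.1396]
hex 0.91 [333. 246.] [ 0.5952 -0.1057]
phone 0.92 [326. 187.] [0.7071 0.0442]
[ 0.15503649 -0.65694916  0.22658818] [-1.79995662e+02 -8.72379301e-04 -1.66718232e+02] 0.08768246679384074 1.0
```

```bash
python3 - <<'E'
import cv2
a=cv2.imread('pics/top0.png');b=cv2.imread('pics/side0.png')
cv2.imwrite('pics/topc.png',cv2.resize(a[120:330,90:480],None,fx=2.05,fy=2.05,interpolation=3)[:600,:800])
cv2.imwrite('pics/sidec.png',cv2.resize(b[90:390,140:540],None,fx=2,fy=2,interpolation=3))
E
```

```text
(no output)
```

View pics/topc.png

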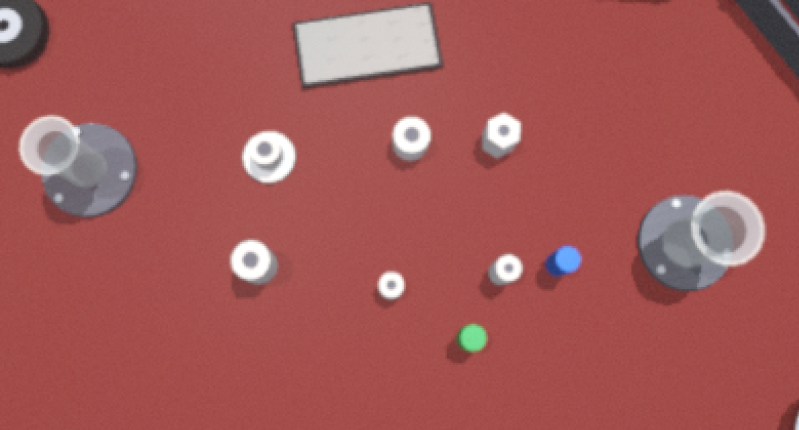

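View pics/sidec.png

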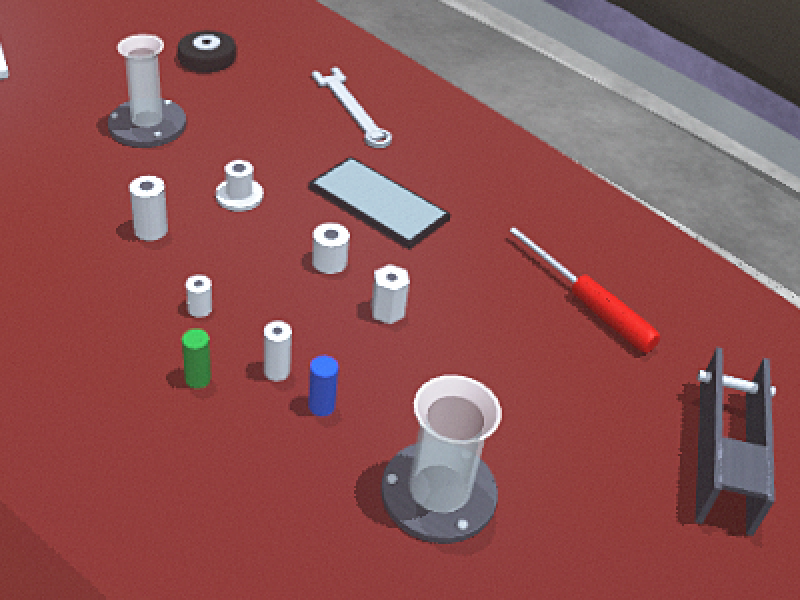

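The white thin_long candidates in the top picture are (336,253) white, (367,248) blue and (320,285) green. Only the white one at (336,253), with the bore mark, fits. Next I refine the positions from the bore marks and rims, and make the confirming crop.

```bash
python3 - <<'E'
from h import *
it=dict(thin_long=(.461,-.103,.054),thin_short=(.449,.008,.034),thick_long=(.471,.139,.06),thick_short=(.597,-.014,.038))
im={c:cv2.imread(f'pics/{c}0.png') for c in('top','side')}
for n,(x,y,z) in it.items():
    for c in im:
        u,v=proj(c,(x,y,z))[0]; g=im[c]; r=13
        X,Y=int(u)-r,int(v)-r; p=g[Y:Y+2*r,X:X+2*r].astype(int)
        w=((p.min(2)>105)).astype(np.uint8)
        # bore = holes in the white blob
        cs,h=cv2.findContours(w,cv2.RETR_CCOMP,cv2.CHAIN_APPROX_NONE)
        best=[]
        for i,k in enumerate(cs):
            if h[0][i][3]>=0:
                m=cv2.drawContours(np.zeros_like(w),cs,i,1,-1)*(1-w)
                ys,xs=np.nonzero(m)
                if len(xs)>1:
                    wt=np.clip(190-p.mean(2)[ys,xs],1,None); q=(X+(xs*wt).sum()/wt.sum(),Y+(ys*wt).sum()/wt.sum()); best.append((len(xs),np.round(q,1),np.round(ray(c,q,z)[:2],4)))
        print(n,c,np.round((u,v)),sorted(best,key=lambda b:-b[0])[:2])
for n in('narrow_tube','wide_tube'):
    for c in im:
        eyes.snapshot(c)
        d=spotter.outline_of(c,n)[0]; print(n,c,d['rect'])
big=np.hstack([cv2.resize(im['top'][215:305,270:390],None,fx=4,fy=4)[:, :400],cv2.resize(im['side'][225:315,190:320],None,fx=4,fy=4)[:,:400]])
cv2.imwrite('pics/cand.png',big)
tb=np.hstack([cv2.resize(im['top'][165:265,90:190],None,fx=4,fy=4),cv2.resize(im['top'][190:290,385:485],None,fx=4,fy=4)])
cv2.imwrite('pics/tub.png',tb)
E
```

```text
thin_long top [339. 252.] []
thin_long side [278. 256.] [(8, array([278.2, 254.7]), array([ 0.4628, -0.1015]))]
thin_short top [280. 260.] []
thin_short side [238. 231.] [(5, array([238.8, 231. ]), array([0.4508, 0.0081]))]
thick_long top [211. 248.] []
thick_long side [212. 182.] [(14, array([212.5, 182. ]), array([0.473 , 0.1394]))]
thick_short top [290. 185.] []
thick_short side [306. 206.] [(3, array([307.7, 206.3]), array([ 0.6004, -0.0168])), (3, array([305., 205.]), array([ 0.5986, -0.0104]))]
narrow_tube top [100.2, 176.8, 54.6, 48.2]
narrow_tube side [192.7, 109.2, 40.9, 54.0]
wide_tube top [402.2, 215.0, 59.7, 47.9]
wide_tube side [331.8, 277.6, 63.1, 85.6]
```

View pics/cand.png

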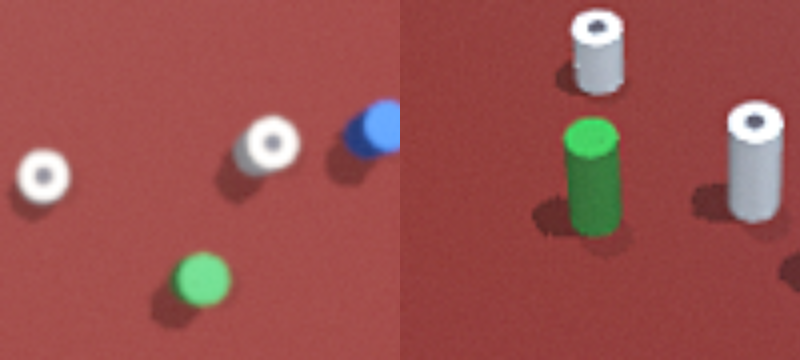

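View pics/tub.png

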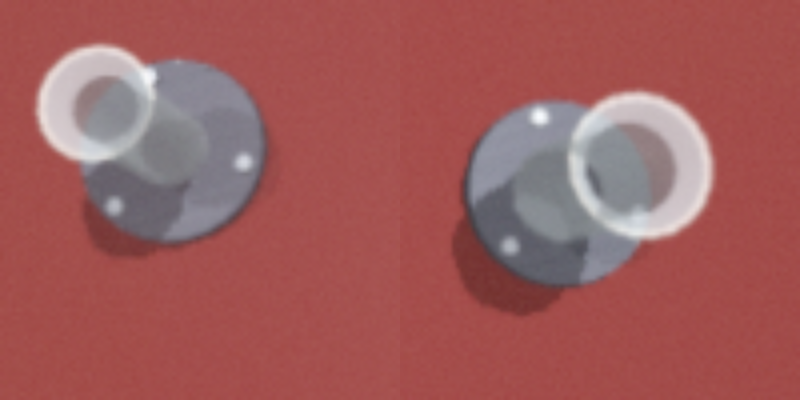

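The crops show the bare-metal thin spacer: top face at about (338,251) in the top picture and (279,256) in the side picture, with a bore mark. Blue and green have none. The rims are at (114,191) for narrow and (445,231.5) for wide.

```bash
python3 - <<'E'
from h import *
f=lambda x:np.round(ray('top',x[:2],x[2])[:2],4)
for n,x in dict(tl=(337.7,250.4,.054),ts=(280.6,258.7,.034),kl=(211.6,246.8,.06),ks=(290.2,185,.038),nrim=(113.8,190.4,.112),nfoot=(132.9,202.4,.01),wrim=(444.7,231.1,.112),wfoot=(424.7,237.7,.01)).items(): print(n,f(x))
c=lambda a,b:np.round(ray('side',a,b)[:2],4)
# side rims from the 2x crop: narrow (140,46), wide (457,411)
print(c((140/2+140,46/2+90),.112),c((457.5/2+140,411/2+90),.112), c((330.5/2+140,234/2+90),.038))
E
```

```text
tl [ 0.4639 -0.1014]
ts [0.4511 0.0076]
kl [0.4734 0.1381]
ks [ 0.5974 -0.0138]
nrim [0.5727 0.3102]
nfoot [0.5717 0.3095]
wrim [ 0.4903 -0.2885]
wfoot [ 0.4907 -0.2888]
[0.5705 0.3079] [ 0.4874 -0.2924] [ 0.5951 -0.0155]
```

```bash
python3 -m crank '[0,0,-0.1674,0,0,0,1, 0,0,-0.1674,0,0,0,1, 0,0,-0.1674,0,0,0,1, 0,0,-0.1674,0,0,0,1, 0,0,-0.1674,0,0,0,1]' && python3 -m crank '[0,0,-0.1674,0,0,0,1, 0,0,-0.1674,0,0,0,1, 0,0,-0.1674,0,0,0,1]'
```

```text
clock: 2.02
tool_pos: [0.155, -0.6569, 0.2266]
orientation: [180.0, -0.0, -118.4]
force: [0.0, 0.1, -0.8]
opening: 0.0877
gripper_force: 0.0
clock: 2.4
tool_pos: [0.155, -0.6569, 0.2266]
orientation: [180.0, 0.0, -89.7]
force: [0.1, -0.1, -0.8]
opening: 0.0875
gripper_force: 0.0
```

```bash
python3 -m crank '[0,0,0,-50.5,-28,0,1, 0,0,0,-50.5,-28,0,1, 0,0,0,-50.5,-28,0,1, 0,0,0,-50.5,-28,0,1, 0,0,0,-50.5,-28,0,1]' && python3 -m crank '[0,0,0,-50.5,-28,0,1, 0,0,0,-50.5,-28,0,1, 0,0,0,-50.5,-28,0,1, 0,0,0,-50.5,-28,0,1, 0,0,0,-50.5,-28,0,1]' && python3 -m crank '[0,0,0,-50.5,-28,0,1, 0,0,0,0,0,0,1, 0,0,0,0,0,0,1]'; python3 - <<'E'
from h import *
o=get_obs(); print(o['tool_pos'],o['orientation'],o['joint_pos'])
m=eyes.camera_model('wrist'); im=eyes.snapshot('wrist'); cv2.imwrite('pics/w1.png',im)
print(proj('wrist',[(.4633,-.1015,.054)],m))
E
```

```text
clock: 3.02
tool_pos: [0.2957, -0.4029, 0.2268]
orientation: [-180.0, -0.0, -90.0]
force: [1.5, 0.5, -0.3]
opening: 0.0876
gripper_force: 0.0
clock: 3.65
tool_pos: [0.4357, -0.1501, 0.2271]
orientation: [-179.9, -0.0, -90.0]
force: [1.5, -0.6, -0.3]
opening: 0.0875
gripper_force: 0.0
clock: 4.03
tool_pos: [0.4628, -0.1012, 0.2265]
orientation: [180.0, -0.0, -89.9]
force: [-0.6, -0.7, -0.0]
opening: 0.0877
gripper_force: 0.0
[ 0.46275916 -0.10118807  0.22650105] [ 1.79981810e+02 -3.65440905e-03 -8.99253380e+01] [ 1.15507503e+01  1.23695867e+00 -2.37346561e+01 -4.16422841e-05
 -6.50469388e+01 -1.14760713e+01]
[[283.48307744 196.21150998]]
```

View pics/w1.png

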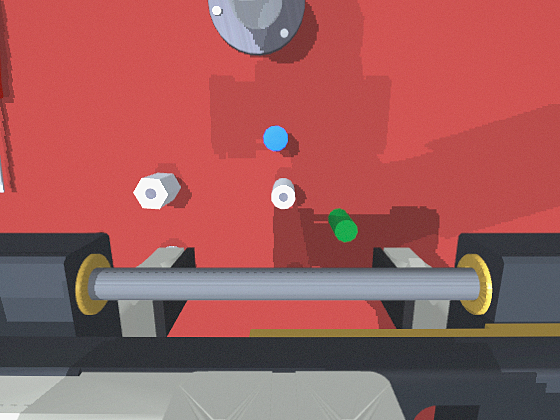

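The wrist picture shows the white thin spacer's top at (283,197). The prediction was (283,196), so the estimate holds. Green (345,230) and blue (275,138) are clear of the fingers. I descend and grip.

```bash
python3 -m crank '[0,0,0,0,0,50,0.6, 0,0,0,0,0,50,0.6, 0,0,0,0,0,50,0.6, 0,0,0,0,0,49,0.6, 0,0,0,0,0,0,0.6]' && python3 -m crank '[0,0,0,0,0,0,0, 0,0,0,0,0,0,0, 0,0,0,0,0,0,0, 0,0,0,0,0,0,0]'
```

```text
clock: 4.7
tool_pos: [0.4597, -0.103, 0.0251]
orientation: [179.6, -0.1, -90.1]
force: [0.8, -0.0, 0.3]
opening: 0.053
gripper_force: 0.0
clock: 5.2
tool_pos: [0.4637, -0.1013, 0.0287]
orientation: [-179.9, 0.0, -90.0]
force: [-1.6, 0.8, 7.7]
opening: 0.0233
gripper_force: 30.0
```

```bash
python3 -m crank '[0,0,0,0,0,-40,0, 0,0,0,0,0,-50,0, 0,0,0,0,0,-50,0, 0,0,0,-40,-10.5,-35,0, 0,0,0,-53,-14,0,0]' && python3 -m crank '[0,0,0,-53,-14,0,0, 0,0,0,-53,-14,0,0, 0,0,0,-53,-14,0,0, 0,0,0,-53,-14,0,0, 0,0,0,-53,-14,0,0]' && python3 -m crank '[0,0,0,-52.5,-14,0,0, 0,0,0,0,0,0,0, 0,0,0,0,0,0,0]';  python3 - <<'E'
from h import *
m=eyes.camera_model('wrist'); im=eyes.snapshot('wrist'); cv2.imwrite('pics/w2.png',im)
o=get_obs(); print(o['tool_pos'],o['joint_pos'],proj('wrist',[(.572,.309,.112),(.572,.309,.01)],m))
E
```

```text
clock: 5.82
tool_pos: [0.4891, -0.0075, 0.2064]
orientation: [-179.6, 0.1, -90.1]
force: [1.1, 0.2, -1.4]
opening: 0.0231
gripper_force: 30.0
clock: 6.45
tool_pos: [0.5573, 0.2585, 0.2028]
orientation: [-180.0, 0.0, -90.0]
force: [1.0, -0.3, 0.2]
opening: 0.0235
gripper_force: 30.0
clock: 6.82
tool_pos: [0.5708, 0.3092, 0.2021]
orientation: [179.9, -0.0, -90.0]
force: [-0.1, -0.5, -0.4]
opening: 0.0231
gripper_force: 30.0
[0.57093246 0.30865361 0.20247928] [ 4.55812628e+01  1.90213563e+01 -4.76871084e+00 -6.74486307e-03
 -6.62439744e+01 -4.55653228e+01] [[282.61004071 217.14116128]
 [282.78620372 192.93646019]]
```

View pics/w2.png

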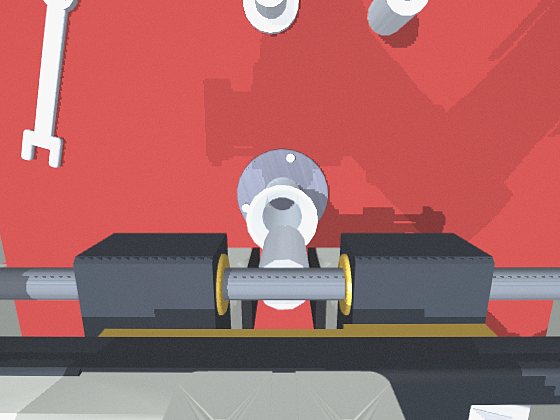

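The wrist picture shows the rim centre at about (282,217) against a prediction of (282.6,217). The spacer hangs straight, so I lower and release.

```bash
python3 -m crank '[0,0,0,0,-1,40,0, 0,0,0,0,0,40,0, 0,0,0,0,0,6,0, 0,0,0,0,0,0,0]' && python3 -m crank '[0,0,0,0,0,0,0.6, 0,0,0,0,0,0,0.6, 0,0,0,0,0,0,0.6]' && python3 -m crank '[0,0,0,0,0,-40,0.6, 0,0,0,0,0,-40,0.6]'; python3 - <<'E'
from h import *
im=eyes.snapshot('side'); cv2.imwrite('pics/s2.png',cv2.resize(im[80:210,150:350],None,fx=3,fy=3))
for d in spotter.place_of('side','thin_long'):print(d)
print(proj('side',[(.572,.309,.037)]))
E
```

```text
clock: 7.38
tool_pos: [0.5725, 0.3084, 0.1176]
orientation: [-180.0, -0.0, -90.0]
force: [0.1, 0.2, -0.4]
opening: 0.0231
gripper_force: 30.0
clock: 7.75
tool_pos: [0.5725, 0.3093, 0.1173]
orientation: [-180.0, 0.0, -90.0]
force: [-0.3, -0.7, 0.8]
opening: 0.0476
gripper_force: 0.0
clock: 8.0
tool_pos: [0.5721, 0.3089, 0.1974]
orientation: [180.0, -0.0, -90.0]
force: [0.3, 0.1, 0.4]
opening: 0.0524
gripper_force: 0.0
{'location': [236.5, 268.2], 'p': 0.64}
{'location': [300.8, 284.9], 'p': 0.6}
[[212.56854351 139.81649729]]
```

View pics/s2.png

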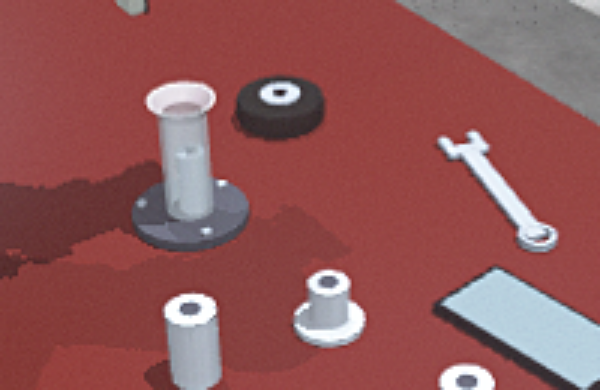

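The side picture shows thin_long standing at the bottom of the narrow tube (crop 190,180). Next is thin_short.

```bash
python3 -m crank '[0,0,0,50.2,20.2,0,0.6, 0,0,0,50.2,20.2,0,0.6, 0,0,0,50.2,20.2,0,0.6, 0,0,0,50.2,20.2,0,0.6, 0,0,0,50.2,20.2,0,0.6]' && python3 -m crank '[0,0,0,50,20,0,0.6, 0,0,0,0,0,0,0.6, 0,0,0,0,0,50,0.6, 0,0,0,0,0,50,0.6, 0,0,0,0,0,50,0.6]' && python3 -m crank '[0,0,0,0,0,20,0.6, 0,0,0,0,0,0,0.6]' 
```

```text
clock: 8.72
tool_pos: [0.4705, 0.0567, 0.1967]
orientation: [-180.0, 0.0, -90.0]
force: [-0.4, -0.3, 0.7]
opening: 0.0523
gripper_force: 0.0
clock: 9.35
tool_pos: [0.4521, 0.0088, 0.0456]
orientation: [-179.9, 0.0, -90.0]
force: [0.6, 0.8, -0.8]
opening: 0.0526
gripper_force: 0.0
clock: 9.6
tool_pos: [0.4506, 0.0081, 0.0252]
orientation: [179.8, -0.1, -90.0]
force: [0.4, -0.3, 0.4]
opening: 0.0525
gripper_force: 0.0
```

```bash
python3 -m crank '[0,0,0,0,0,12,0.6, 0,0,0,0,0,0,0, 0,0,0,0,0,0,0, 0,0,0,0,0,0,0, 0,0,0,0,0,0,0]' && python3 -m crank '[0,0,0,0,0,-40,0, 0,0,0,0,0,-50,0, 0,0,0,0,0,-50,0, 0,0,0,-30,-12,-30,0, 0,0,0,-54,-22,0,0]' && python3 -m crank '[0,0,0,-54,-22,0,0, 0,0,0,-54,-22,0,0, 0,0,0,-54,-22,0,0, 0,0,0,-54,-21.5,0,0, 0,0,0,0,0,0,0]';  python3 - <<'E'
from h import *
m=eyes.camera_model('wrist'); im=eyes.snapshot('wrist'); cv2.imwrite('pics/w3.png',im[150:350,130:430])
o=get_obs(); print(o['tool_pos'],o['opening'])
E
```

```text
clock: 10.22
tool_pos: [0.4517, 0.0082, 0.015]
orientation: [-180.0, 0.0, -90.0]
force: [-0.9, 0.3, 4.0]
opening: 0.0234
gripper_force: 30.0
clock: 10.85
tool_pos: [0.4868, 0.0928, 0.1882]
orientation: [-179.7, 0.2, -90.1]
force: [0.4, -0.5, -1.1]
opening: 0.0231
gripper_force: 30.0
clock: 11.48
tool_pos: [0.5735, 0.3114, 0.183]
orientation: [180.0, -0.1, -89.9]
force: [-0.3, -1.1, -0.6]
opening: 0.0234
gripper_force: 30.0
[0.57274193 0.30956715 0.18319227] 0.023265540512288158
```

View pics/w3.png

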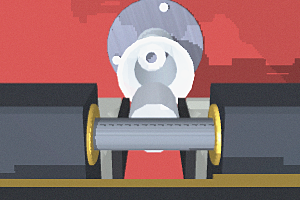

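thin_short hangs upright and is lined up with the tube; the first spacer's bore mark shows inside at (152,57). Lower and release.

```bash
python3 -m crank '[0,0,0,0,0,40,0, 0,0,0,0,0,28,0, 0,0,0,0,0,0,0, 0,0,0,0,0,0,0]' && python3 -m crank '[0,0,0,0,0,0,0.6, 0,0,0,0,0,0,0.6, 0,0,0,0,0,0,0.6]' && python3 -m crank '[0,0,0,0,0,-45,0.6, 0,0,0,0,0,-45,0.6]'; python3 - <<'E'
from h import *
im=eyes.snapshot('side'); cv2.imwrite('pics/s3.png',cv2.resize(im[80:210,150:350],None,fx=3,fy=3))
o=get_obs(); print(o['tool_pos'])
E
```

```text
clock: 12.02
tool_pos: [0.573, 0.3077, 0.1177]
orientation: [-180.0, 0.0, -90.0]
force: [0.7, -0.4, -0.5]
opening: 0.0231
gripper_force: 30.0
clock: 12.4
tool_pos: [0.5729, 0.3082, 0.117]
orientation: [-180.0, 0.0, -90.0]
force: [0.8, 0.6, -0.5]
opening: 0.0474
gripper_force: 0.0
clock: 12.65
tool_pos: [0.5726, 0.3079, 0.2073]
orientation: [179.9, -0.1, -90.0]
force: [1.2, 1.0, 0.3]
opening: 0.0527
gripper_force: 0.0
[0.57536813 0.30930683 0.21498811]
```

View pics/s3.png

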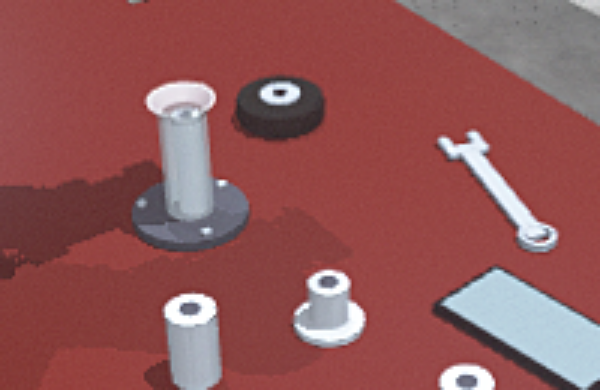

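The side picture shows the narrow stack complete, its top just under the funnel (crop 185,113). Next is thick_long.

```bash
python3 -m crank '[0,0,0,42.4,24.9,0,0.75, 0,0,0,42.4,24.9,0,0.75, 0,0,0,42.4,24.9,0,0.75, 0,0,0,42.4,24.9,0,0.75, 0,0,0,0,0,0,0.75]' && python3 -m crank '[0,0,0,0,0,45,0.75, 0,0,0,0,0,45,0.75, 0,0,0,0,0,45,0.75, 0,0,0,0,0,35,0.75, 0,0,0,0,0,0,0.75]' && python3 -m crank '[0,0,0,0,0,0,0, 0,0,0,0,0,0,0, 0,0,0,0,0,0,0, 0,0,0,0,0,0,0]'
```

```text
clock: 13.32
tool_pos: [0.4716, 0.1363, 0.2072]
orientation: [-180.0, 0.0, -90.1]
force: [0.9, 1.7, -0.1]
opening: 0.0658
gripper_force: 0.0
clock: 13.95
tool_pos: [0.472, 0.1378, 0.0344]
orientation: [179.8, -0.2, -90.0]
force: [-0.2, -0.5, 1.3]
opening: 0.0655
gripper_force: 0.0
clock: 14.45
tool_pos: [0.4737, 0.1389, 0.0375]
orientation: [-179.9, 0.1, -90.0]
force: [-2.4, 0.7, 5.4]
opening: 0.0356
gripper_force: 30.0
```

```bash
python3 -m crank '[0,0,0,0,0,-40,0, 0,0,0,0,0,-50,0, 0,0,0,0,0,-50,0, 0,0,0,29,0,-30,0, 0,0,0,50,-2,0,0]' && python3 -m crank '[0,0,0,50,-2,0,0, 0,0,0,50,-2,0,0, 0,0,0,50,-2,0,0, 0,0,0,50,-2,0,0, 0,0,0,50,-2,0,0]' && python3 -m crank '[0,0,0,50,-2,0,0, 0,0,0,50,-2,0,0, 0,0,0,0,0,0,0, 0,0,0,0,0,0,0]';  python3 - <<'E'
from h import *
m=eyes.camera_model('wrist'); im=eyes.snapshot('wrist'); cv2.imwrite('pics/w4.png',im)
o=get_obs(); print(o['tool_pos'],o['opening'],proj('wrist',[(.489,-.290,.112)],m))
E
```

```text
clock: 15.08
tool_pos: [0.4767, 0.0601, 0.2096]
orientation: [-179.7, 0.1, -89.8]
force: [0.8, -0.2, -1.9]
opening: 0.0353
gripper_force: 30.0
clock: 15.7
tool_pos: [0.485, -0.1921, 0.2068]
orientation: [-180.0, 0.0, -90.0]
force: [0.9, 0.2, -0.3]
opening: 0.0352
gripper_force: 30.0
clock: 16.2
tool_pos: [0.4889, -0.2905, 0.2062]
orientation: [180.0, 0.0, -90.1]
force: [0.7, -0.2, -0.9]
opening: 0.0352
gripper_force: 30.0
[ 0.48904645 -0.28998537  0.20641041] 0.03541348425503694 [[283.94819232 216.48965138]]
```

View pics/w4.png

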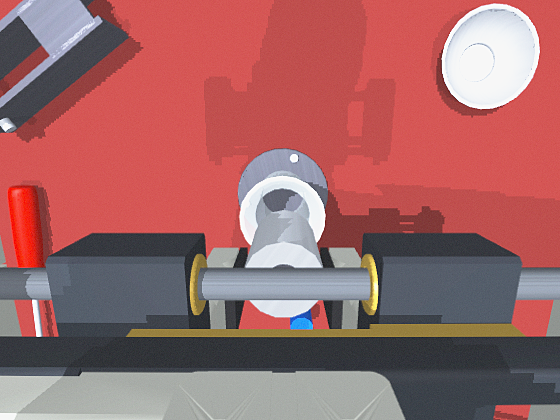

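The rim centre is at about (283,217), as predicted. Lower and release.

```bash
python3 -m crank '[0,0,0,0,0,40,0, 0,0,0,0,0,40,0, 0,0,0,0,0,9,0, 0,0,0,0,0,0,0]' && python3 -m crank '[0,0,0,0,0,0,0.75, 0,0,0,0,0,0,0.75, 0,0,0,0,0,0,0.75]' && python3 -m crank '[0,0,0,0,0,-45,0.75, 0,0,0,0,0,-45,0.75, 0,0,0,0,0,0,0.75]'; python3 - <<'E'
from h import *
im=eyes.snapshot('side'); cv2.imwrite('pics/s4.png',cv2.resize(im[170:370,200:440],None,fx=2.5,fy=2.5))
print(get_obs()['tool_pos'])
E
```

```text
clock: 16.75
tool_pos: [0.4898, -0.29, 0.1182]
orientation: [180.0, -0.0, -89.9]
force: [-0.2, 0.8, -0.2]
opening: 0.0353
gripper_force: 30.0
clock: 17.12
tool_pos: [0.4898, -0.2906, 0.1185]
orientation: [-179.9, -0.0, -90.0]
force: [-0.8, -0.2, 0.3]
opening: 0.0597
gripper_force: 0.0
clock: 17.5
tool_pos: [0.4915, -0.2914, 0.212]
orientation: [-179.6, -0.1, -90.0]
force: [-1.0, 0.6, -0.7]
opening: 0.0656
gripper_force: 0.0
[ 0.49029371 -0.29077538  0.20966549]
```

View pics/s4.png

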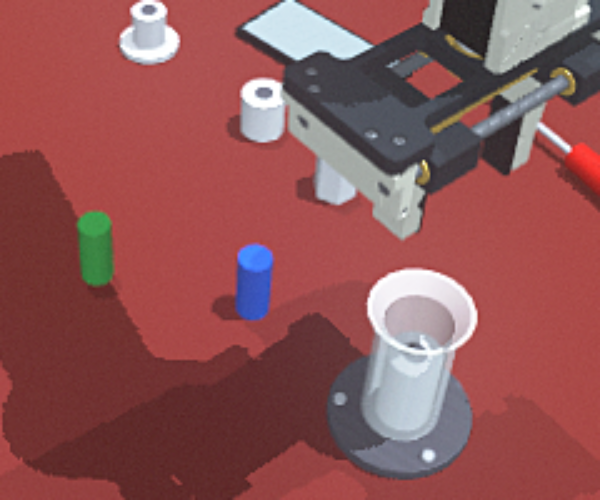

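The side picture shows thick_long at the bottom of the wide tube (top at crop 415,350). Next is thick_short.

```bash
python3 -m crank '[0,0,0,-45.8,-17.8,0,0.65, 0,0,0,-45.8,-17.8,0,0.65, 0,0,0,-45.8,-17.8,0,0.65, 0,0,0,-45.8,-17.8,0,0.65, 0,0,0,-45.8,-17.8,0,0.65]' && python3 -m crank '[0,0,0,-46,-18,0,0.65, 0,0,0,0,0,0,0.65, 0,0,0,0,0,50,0.65, 0,0,0,0,0,50,0.65, 0,0,0,0,0,0,0.65]'; python3 - <<'E'
from h import *
m=eyes.camera_model('wrist'); im=eyes.snapshot('wrist'); cv2.imwrite('pics/w5.png',im)
o=get_obs(); print(o['tool_pos'],o['opening'],proj('wrist',[(.597,-.015,.038)],m))
E
```

```text
clock: 18.18
tool_pos: [0.5781, -0.06, 0.2065]
orientation: [179.9, -0.0, -90.0]
force: [0.6, -0.2, 0.4]
opening: 0.0568
gripper_force: 0.0
clock: 18.8
tool_pos: [0.5927, -0.0167, 0.1035]
orientation: [179.5, -0.1, -90.1]
force: [-0.8, -0.1, -0.2]
opening: 0.0569
gripper_force: 0.0
[ 0.59502804 -0.01640308  0.10639109] 0.05654334146460128 [[277.22054749 228.85492728]]
```

View pics/w5.png

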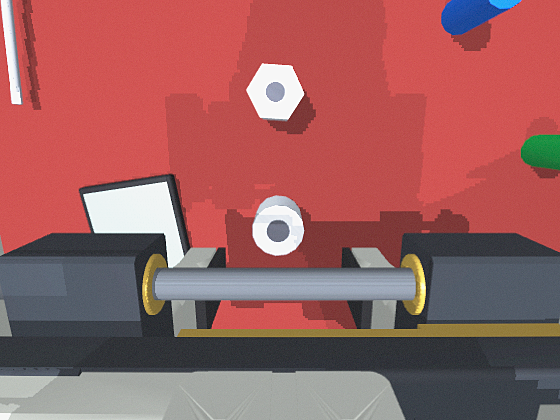

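The thick_short top is at (278,230) against a prediction of (277,229). I go down, grip, lift and carry it to the wide tube.

```bash
python3 -m crank '[0,0,0,0,0,45,0.65, 0,0,0,0,0,35,0.65, 0,0,0,0,0,12.5,0.65, 0,0,0,0,0,0,0.65, 0,0,0,0,0,0,0]' && python3 -m crank '[0,0,0,0,0,0,0, 0,0,0,0,0,0,0, 0,0,0,0,0,0,0, 0,0,0,0,0,-40,0, 0,0,0,0,0,-50,0]' && python3 -m crank '[0,0,0,0,0,-50,0, 0,0,0,0,0,-30,0, 0,0,0,45.8,17.8,0,0, 0,0,0,45.8,17.8,0,0, 0,0,0,45.8,17.8,0,0]' && python3 -m crank '[0,0,0,45.8,17.8,0,0, 0,0,0,45.8,17.8,0,0, 0,0,0,46,18,0,0, 0,0,0,0,0,0,0, 0,0,0,0,0,0,0]';  python3 - <<'E'
from h import *
m=eyes.camera_model('wrist'); im=eyes.snapshot('wrist'); cv2.imwrite('pics/w6.png',im[130:340,130:430])
o=get_obs(); print(o['tool_pos'],o['opening'],proj('wrist',[(.489,-.290,.112)],m))
E
```

```text
clock: 19.48
tool_pos: [0.5978, -0.0152, 0.0171]
orientation: [-179.8, 0.0, -90.0]
force: [-0.5, -0.6, 0.9]
opening: 0.0514
gripper_force: 0.0
clock: 20.1
tool_pos: [0.5953, -0.0156, 0.1051]
orientation: [179.8, -0.0, -90.0]
force: [1.1, -0.2, -0.1]
opening: 0.0354
gripper_force: 30.0
clock: 20.72
tool_pos: [0.5422, -0.1539, 0.1853]
orientation: [-180.0, 0.0, -89.9]
force: [0.8, 0.1, -0.2]
opening: 0.035
gripper_force: 30.0
clock: 21.35
tool_pos: [0.4892, -0.2905, 0.185]
orientation: [-180.0, 0.0, -90.0]
force: [-0.7, -0.6, 0.1]
opening: 0.0353
gripper_force: 30.0
[ 0.48950403 -0.28999753  0.18505006] 0.035446381974357455 [[284.58271924 223.93378558]]
```

View pics/w6.png

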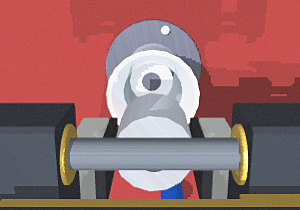

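thick_short is held and centred over the wide tube (rim centre at about crop 153,88). Lower, release and back off.

```bash
python3 -m crank '[0,0,0,0,0,40,0, 0,0,0,0,0,28.5,0, 0,0,0,0,0,0,0, 0,0,0,0,0,0,0]' && python3 -m crank '[0,0,0,0,0,0,0.75, 0,0,0,0,0,0,0.75, 0,0,0,0,0,0,0.75]' && python3 -m crank '[0,0,0,0,0,-45,0.75, 0,0,0,0,0,-45,0.75, 0,0,0,0,-30,-30,0.75, 0,0,0,0,-50,0,0.75, 0,0,0,0,-50,0,0.75]' && python3 -m crank '[0,0,0,0,0,0,0.75, 0,0,0,0,0,0,0.75]'; python3 - <<'E'
from h import *
im=eyes.snapshot('side'); cv2.imwrite('pics/s5.png',cv2.resize(im[80:380,140:540],None,fx=2,fy=2))
E
```

```text
clock: 21.9
tool_pos: [0.4904, -0.2901, 0.1177]
orientation: [-179.9, -0.0, -89.9]
force: [0.1, -0.2, 0.7]
opening: 0.0354
gripper_force: 30.0
clock: 22.28
tool_pos: [0.4896, -0.2906, 0.1171]
orientation: [-179.9, -0.0, -90.0]
force: [-0.5, 0.8, -0.4]
opening: 0.0603
gripper_force: 0.0
clock: 22.9
tool_pos: [0.6208, -0.2907, 0.2379]
orientation: [-179.9, -0.0, -90.0]
force: [0.2, -0.8, 1.0]
opening: 0.0656
gripper_force: 0.0
clock: 23.15
tool_pos: [0.619, -0.2904, 0.236]
orientation: [179.9, 0.0, -90.0]
force: [-0.1, -0.2, 0.1]
opening: 0.0655
gripper_force: 0.0
```

View pics/s5.png

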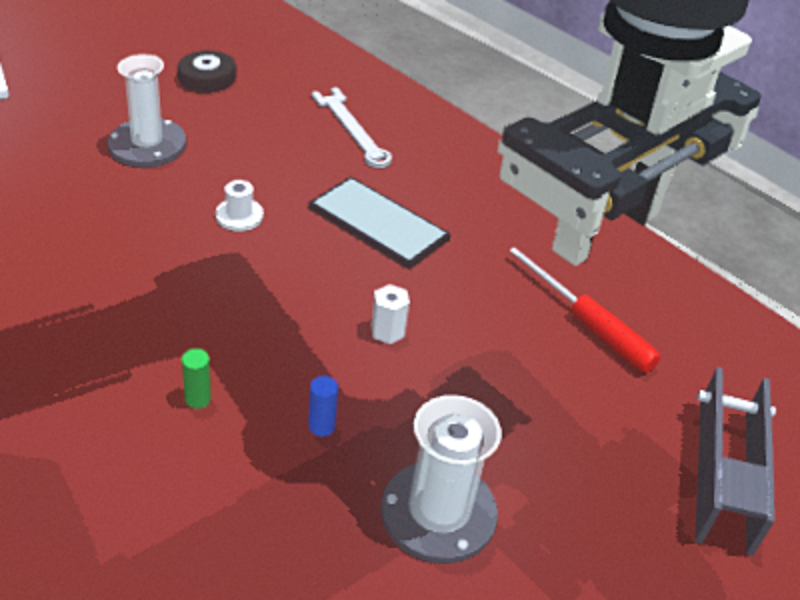

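Both stacks look complete and the other items stand where they were. I check the wide stack's top height before handing in.

```bash
python3 - <<'E'
from h import *
for z in(.108,.118,.128): print(z,(proj('side',[(.489,-.290,z)])[0]-[140,80])*2)
eyes.snapshot('side')
print([(d['p'],(np.array(d['location'])-[140,80])*2) for d in spotter.place_of('side','thick_short')],(proj('side',[(.489,-.290,.089)])[0]-[140,80])*2)
im=eyes.snapshot('side'); cv2.imwrite('pics/s6.png',cv2.resize(im[265:365,325:400],None,fx=6,fy=6,interpolation=3))
E
```

```text
0.108 [455.98874084 431.34917732]
0.118 [457.83453741 422.81526831]
0.128 [459.71024953 414.11333648]
[(0.59, array([454.2, 445. ]))] [452.56215547 447.11528069]
```

View pics/s6.png

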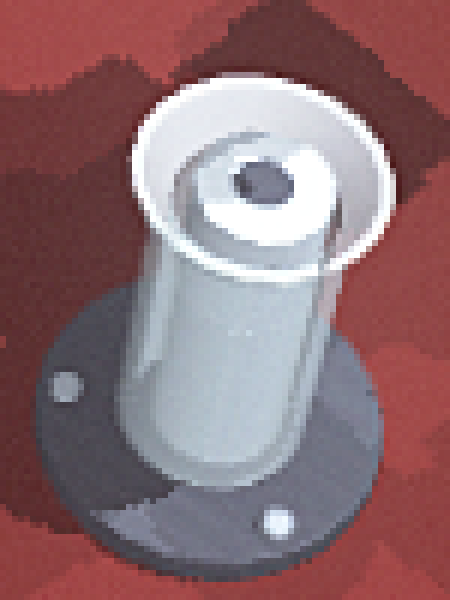

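The crop shows the stack upright and fully down: the bore mark is at (264,182), matching a top face at 108 mm.

```bash
python3 -c "
from plant import ctrl; print(ctrl.close_job())"
```

```text
the job is handed in; nothing more can be done
None
```

All four spacers are in their tubes, long below short and slid fully down as far as the camera pictures show; the bushing, hex standoff and phone were left alone, and the job was handed in at about 23 s.

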